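Grade the rice sifter's rubber balls

TASK

Lift the steel scoop with the three rubber sifter balls by its cross handle, rest its spout lightly across the rest bar at the head of the grading ramp, and only then tip it so that the balls roll out (a slow tip keeps them from knocking one another astray) and each drops into its own pocket: the large one into the first, the medium one into the second, the small one into the last. Then stand the empty scoop back upright on the middle of the rubber mat and let go. Do not press hard on the ramp, do not touch the balls with the gripper, and leave the other things on the table where they are.

Things in the scene. Friction and masses are not known exactly. Their poses are not given: they have to be found in the camera images.
- handle (a point): Middle of the black cross handle of the loose steel scoop; frame of the scoop: x from spout to closed back, y across, z up. Handle bar 16 mm wide (x), 18 mm high (z), 62 mm long (y) between two side posts, its middle 88 mm above the scoop's flat underside. Nothing stands above it; grasp it across x. From its middle down to the top of the largest ball there are 35 mm.
- scoop_floor (a point): Middle of the scoop's inner floor, 3 mm above its underside, under the handle. The scoop (0.22 to 0.35 kg) is a trough 172 mm long, 62 mm wide, 56 mm inside, walls 39 mm high at the sides and back (x = +81 mm), open at the spout (x = -91 mm). Ridges 1.5 mm high across the floor hold the balls until the spout dips by about 10 to 20 degrees; 28 degrees empties it. It starts on the mat.
- spout (a point): Middle of the lower front edge of the scoop's spout: 91 mm ahead of the handle (-x of the scoop) and 88 mm lower, level with the underside. The underside is flat, so any place of it can rest on the rest bar.
- ball_small_center (a point): Centre of the small white hard-rubber ball, 26 mm across, loose in the scoop. The order of the three balls along the scoop varies. Balls tipped out in a rush can knock one another off the ledge too early.
- ball_medium_center (a point): Centre of the medium white hard-rubber ball, 38 mm across, loose in the scoop.
- ball_large_center (a point): Centre of the large white hard-rubber ball, 50 mm across, loose in the scoop.
- ramp: Fixed sheet-metal grading ramp, 331 mm long, 90 mm wide (x); origin at the underside, z up. From a head (y = 145 to 50 mm) a ledge 25, then 22 mm wide falls along -y at 20 degrees against the back wall (-x). Bars on that wall let the smaller balls roll on beneath and push first the largest, then the medium ball off the ledge into the pockets beside it; the small one drops off its end.
- inlet (a point): On the ramp (axes as the ramp): middle of the top of the rest bar when set at its lowest, x = 51, y = 103.5, z = 163 mm of the ramp. The bar, a steel rod 8 mm thick along y, free for 95 mm between black knobs, is clamped anywhere from 0 to 20 mm above this point; that height is not measured: feel for it. It does not yield. Pour over it towards the ramp's -x.
- head (a point): Middle of the ramp head's floor (x = 0, y = 103.5, z = 132 mm of the ramp), 51 mm beyond the rest bar. Walls 195 mm high stand on its -x side and upper end; balls poured with the spout about 20 mm past the bar land here and roll down; one pinched between wall and spout rolls on when the scoop is drawn back. Inlet 78 mm wide (y = 67 to 145 mm); a funnel plate below it leads to the ledge.
- pocket_large (a point): Middle of the floor of the first (upper) pocket, for the large ball: ramp x = 12.5, y = 7.5 mm, 22 mm above the table. Pocket 59 mm wide (x), 85 mm long (y), open above; back wall (-x) 150 mm, front wall 120 mm high.
- pocket_medium (a point): Middle of the floor of the second pocket, for the medium ball: ramp x = 11, y = -78.5 mm, 4 mm above the table. Pocket 62 mm wide (x), 87 mm long (y), open above; back wall 120 mm, front wall 90 mm high.
- pocket_small (a point): Middle of the floor of the last pocket, below the end of the ledge, for the small ball: ramp x = 0, y = -151 mm, 4 mm above the table. Pocket 84 mm wide (x), 58 mm long (y), open above; back wall 90 mm, front wall 60 mm high.
- mat: Fixed black rubber mat, 200 mm by 120 mm by 3 mm thick, lying on the table; origin at the centre of its underside, x along its length.
- cleaner: Bystander: white spray-cleaner bottle, 64 mm across, about 190 mm high; origin at the centre of its underside.
- can: Bystander: plain metal can, 72 mm across, 100 mm high; origin at the centre of its underside.
- glovebox: Bystander: cardboard glove box 120 x 230 x 75 mm; origin at the centre of its underside.
There are look-alikes about, which are no part of the job. Of the things that look like the mat, take the one that is farthest to the robot's right at the start.

How it is judged:
By the outcome, as a careful person would: the job done as asked, in the order asked, and still so for the second after the job is handed in, with the robot touching nothing.
It also fails if it takes over 72 s, if anything falls off the work surface, if the arm or the gripper's body presses on something with over 40 N, if the wrist force passes 120 N, or if a joint passes its speed limit or range.

ROBOT

A 6-joint arm with a two-finger parallel gripper is mounted at the origin on the work surface. World frame = base frame: x ahead of the robot, y to its left, z up, the work surface at z = 0. Lengths are in mm, angles in rad, forces in N, time in s.
With the tool pointing down it reaches from about 350 to 875 mm from the base axis. Payload 4.2 kg.
Tool frame: the origin (TCP) lies between the finger pads; the fingertips stand 25 mm ahead of it and the grasp point (between the pads) lies 6 mm ahead of it; z points along the fingers, y is the line along which they close (so a half turn about z gives the same grasp; the last joint's range is limited). The gripper opens to 85 mm and grips with 20 to 120 N. Pads are 22 mm wide; open, the fingers measure 114 mm over their backs; the gripper's body (76 mm by 85 mm) begins 54 mm behind the grasp point. The pads swing forward as they close: fully open they stand 13 mm farther back than shut.
Start: joints at [-0.874, 0.385, 0.008, 0, -1.194, -0.259], TCP at [264.98, -566.026, 256.312] pointing down, gripper open.
Joint ranges: [-3.14, 3.14], [-1.21, 2.06], [-1.07, 1.41], [-3.16, 2.05], [-2.99, -0.16], [-3.1, 3.1]. Speed limits (rad/s): [2.79, 2.79, 3.14, 3.14, 3.14, 3.14].

INTERFACE

Orientations are given as a unit quaternion [x, y, z, w].
In Python, from bench import read_state, get_image, job_done gives the robot as it stands.
- The arm moves only by the tool play_rows, never from a script. Its argument "series" is a list of rows, each a list of 6 numbers: the shift along the world's x, y, z in mm, then the turn, a rotation vector about the world's x, y, z in units of 6 degrees (1.0 is 6 degrees). A call has 1 to 20 rows; each row shifts and turns the commanded pose from where the row before left it; what a row does not reach is not made up. A row lasts 1/12 s, in which the tool goes at most 41.7 mm and 7.16 degrees, less where a joint would pass 70% of its speed; a pose out of reach is approached as far as the arm can. A call is refused whole if a number of a shift passes 41.7 or a number of a turn 1, either way. A call with a gripper value outside its range is refused whole. "gripper" is the opening, from 0 (shut) to 1 (fully open), set as the call begins (left out, the last holds). The fingers move at their own pace and stop on an object; the grip force is fixed at half the most. Time passes only in rows, so rows that do not move let the fingers close. It gives the time, the measured TCP pose, the force, the opening and the grip force at its end, in the units of the state.
- read_state(): the state, without advancing time (a new reading comes with each control period).
- get_image(name): name is "side" or "top"; returns a dict with "image" (480x640x3 uint8, red, green, blue), "fx", "fy", "cx", "cy" (pixels), "eye" and "rotation" of the camera in the world. Camera axes: x right, y down, z forward; pixel columns grow to the right and rows downward; lengths in mm; the calibration is good to about 2 mm. A picture is of the moment at which its call begins. There is no depth.
- job_done(): hands the job in; it is judged then, once.
The state is a dict: "clock": time; "joints": joint angles; "joint_vel": joint speeds; "joint_efforts": joint torques, N m; "position": TCP position; "ee_rot": TCP orientation; "contact_force": force on the tool from outside, world axes, zero at the start; "wrist_torque": the same for the moment, N m; "gripper_width": finger opening in mm; "grasp_force": force on a finger pad.
Only numpy, scipy, OpenCV 4.12 (cv2) and the standard library are available. Lean on these libraries where they do the work, as an engineer would, in place of code of your own. Each camera call takes 0.05 s, during which the arm holds its last target. There are 200 camera calls.

## Working session

There is one attempt and no reset: what is moved stays moved. The work goes in short steps, Python scripts to look and compute and a tool call to move; the robot and the scene stay as the last step left them, time stands still between calls to the robot, and variables do not carry over. Pictures are saved under pics/ and viewed, at most 10 in all, crops included, and the job is handed in when it is done.

Besides the shell and the picture viewer there is one more tool, called after ">>>" as a command line: name --pt "numbers of a row" for each row, then --argument value for the rest. play_rows: Moves the arm, as the interface text tells. Its arguments: {"type":"object","properties":{"series":{"type":"array","items":{"type":"array","items":{"type":"number"}}},"gripper":{"type":"number"}},"required":["series"]}

```bash
mkdir -p pics; cat > h.py <<'E'
import numpy as np, cv2
from bench import read_state, get_image, job_done
def ray(c,u,v):
    d=np.array([(u-c["cx"])/c["fx"],(v-c["cy"])/c["fy"],1.0]); return np.array(c["eye"],float), np.array(c["rotation"],float).reshape(3,3)@d
def onz(c,u,v,z):
    e,d=ray(c,u,v); return e+d*(z-e[2])/d[2]
def proj(c,p):
    q=np.array(c["rotation"],float).reshape(3,3).T@(np.array(p,float)-np.array(c["eye"],float)); return np.array([c["fx"]*q[0]/q[2]+c["cx"],c["fy"]*q[1]/q[2]+c["cy"]])
def save(n,im): cv2.imwrite("pics/"+n,cv2.cvtColor(im,cv2.COLOR_RGB2BGR))
def tri(c1,p1,c2,p2):
    e1,d1=ray(c1,*p1);e2,d2=ray(c2,*p2); A=np.stack([d1,-d2],1); s=np.linalg.lstsq(A,e2-e1,rcond=None)[0]
    a=e1+d1*s[0];b=e2+d2*s[1]; return (a+b)/2,np.linalg.norm(a-b)
E
python3 - <<'E'
from h import *
import pickle
for n in("top","side"):
    c=get_image(n); save(n+"0.png",c["image"]); pickle.dump(c,open(n+"0.pkl","wb"))
    print(n,c["fx"],c["cx"],c["cy"],c["eye"],np.round(c["rotation"],3).tolist())
print(read_state())
E
```

```text
top 492.5387751011988 316.00026992023544 240.09645051149099 [ 448.43636719    9.05584069 1200.68148337] [-0.698, 0.715, -0.029, 0.028]
side 562.7972597200568 320.1478682010645 242.54717597819734 [ 367.45440554 -922.45125374  751.77029858] [0.873, -0.083, 0.05, -0.478]
{'clock': 0.1, 'joints': array([-8.74385489e-01,  3.85501150e-01,  6.75186241e-03, -4.10819184e-04,
       -1.19399110e+00, -2.58599680e-01]), 'joint_vel': array([ 0.00122225, -0.00203819,  0.00233701,  0.00286392, -0.00016225,
       -0.00062467]), 'joint_efforts': array([-2.62028010e-06, -3.93319845e+01,  1.88930243e+01,  4.19793740e+00,
       -2.59458582e-03,  3.11268195e-06]), 'position': array([ 264.78715785, -565.6196622 ,  255.31737301]), 'ee_rot': array([-2.17087384e-01,  9.76151672e-01,  9.51043655e-04, -2.77140583e-04]), 'contact_force': array([-1.00039288, -0.16206548, -0.78572377]), 'wrist_torque': array([ 0.01143315,  0.0196208 , -0.028773  ]), 'grasp_force': 0.0, 'gripper_width': 85.389165388095}
```

Rotation is a quaternion.

```bash
sed -i 's/^from bench/from scipy.spatial.transform import Rotation as R\nfrom bench/; s/np.array(c\["rotation"\],float).reshape(3,3)/R.from_quat(c["rotation"]).as_matrix()/g' h.py; head -9 h.py | grep -c as_matrix
```

```text
2
```

View pics/top0.png

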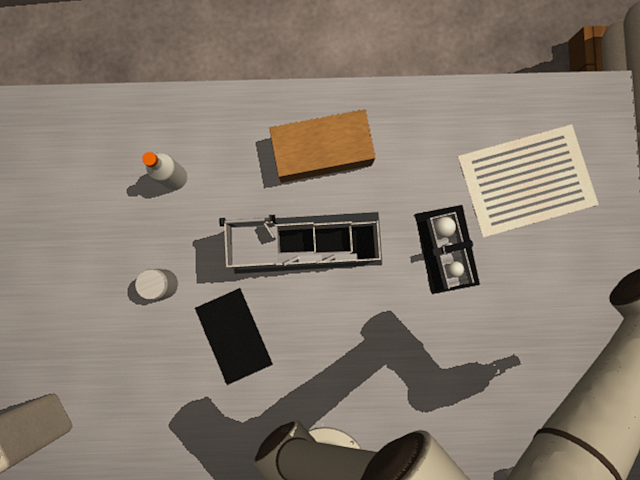

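View pics/side0.png

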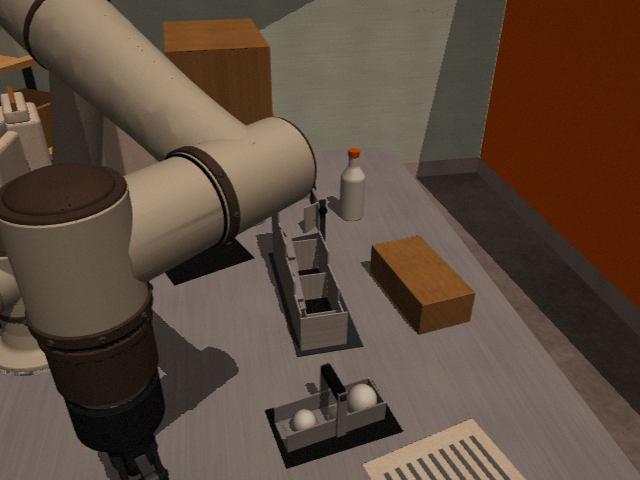

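```bash
python3 - <<'E'
from h import *
import pickle
t=pickle.load(open("top0.pkl","rb"));s=pickle.load(open("side0.pkl","rb"))
a=cv2.resize(t["image"][195:305,400:490],None,fx=4.4,fy=4.4,interpolation=2)
b=cv2.resize(s["image"][355:470,260:410],None,fx=2.6,fy=2.6,interpolation=2)
c=cv2.resize(t["image"][205:280,210:390],None,fx=4.4,fy=4.4,interpolation=2)[:, :800]
im=np.zeros((600,800,3),np.uint8)
a=cv2.resize(a,(213,260));im[:260,:213]=a; bb=cv2.resize(b,(339,260)); im[:260,220:559]=bb; im[265:265+330]=np.pad(c,((0,0),(0,800-c.shape[1]),(0,0)))[:330]
d=cv2.resize(s["image"][185:355,255:355],(153*1,260));im[:260,570:723]=d
save("crop1.png",im)
for n,m,lo in(("top",t,0),("side",s,0)):
    g=m["image"].astype(int); 
    for bx in ([(405,490,200,300)] if n=="top" else [(260,410,355,470)]):
        sub=m["image"][bx[2]:bx[3],bx[0]:bx[1]]; mask=(sub.min(2)>150).astype(np.uint8)
        k,l,st,ce=cv2.connectedComponentsWithStats(mask)
        for i in range(1,k):
            if st[i,4]>20: print(n,st[i],ce[i]+[bx[0],bx[2]])
# mat corners
sub=t["image"][195:305,400:490]; mask=cv2.morphologyEx((sub.max(2)<45).astype(np.uint8),cv2.MORPH_OPEN,np.ones((2,2)))
pts=cv2.findNonZero(mask); r=cv2.minAreaRect(pts); q=cv2.boxPoints(r)+[400,195]
print("mat",[np.round(onz(t,*p,3)[:2]).tolist() for p in q])
E
```

```text
top [ 67   0  18  38 440] [482.49090909 215.82954545]
top [38  2 21  5 38] [452.86842105 203.71052632]
top [ 36  18  14  15 168] [447.69047619 224.71428571]
top [32 40 11  7 32] [441.5     242.78125]
top [36 54 11  7 31] [445.5483871  256.03225806]
top [ 48  62  11  12 101] [457.77227723 267.68316832]
top [16 70 29 26 71] [430.09859155 285.74647887]
side [101  34  10  11  74] [365.27027027 393.71621622]
side [43 59  8  9 45] [306.06666667 417.71111111]
mat [[601.0, -239.0], [623.0, -361.0], [427.0, -392.0], [405.0, -271.0]]
```

View pics/crop1.png

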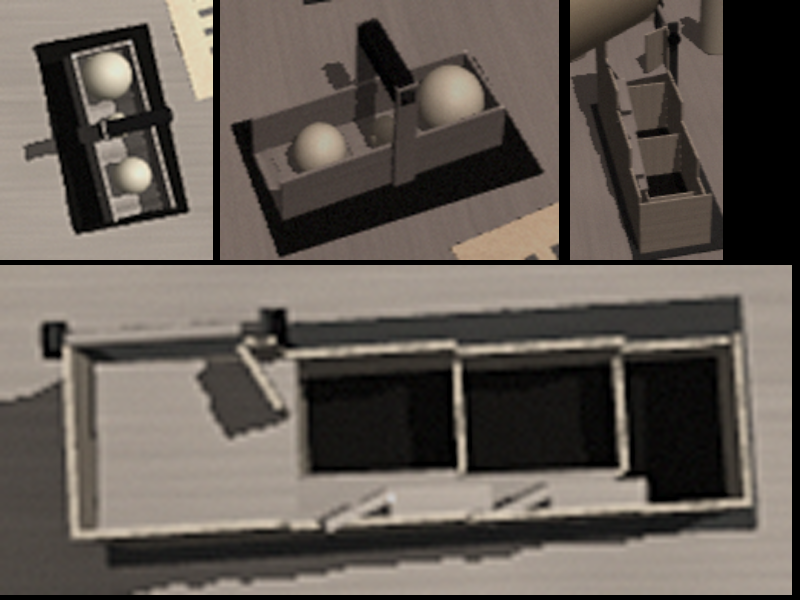

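```bash
python3 - <<'E'
from h import *
import pickle
t=pickle.load(open("top0.pkl","rb"));s=pickle.load(open("side0.pkl","rb"))
im=np.zeros((600,800,3),np.uint8)
g=lambda x:np.clip(255*(x/255.)**0.55,0,255).astype(np.uint8)
a=cv2.resize(g(t["image"][200:300,410:485]),None,fx=5,fy=5,interpolation=cv2.INTER_CUBIC); im[:500,:375]=a
b=cv2.resize(g(s["image"][360:465,264:404]),None,fx=3,fy=3,interpolation=cv2.INTER_CUBIC); im[:315,378:798]=b
save("crop2.png",im)
E
```

```text
(no output)
```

View pics/crop2.png

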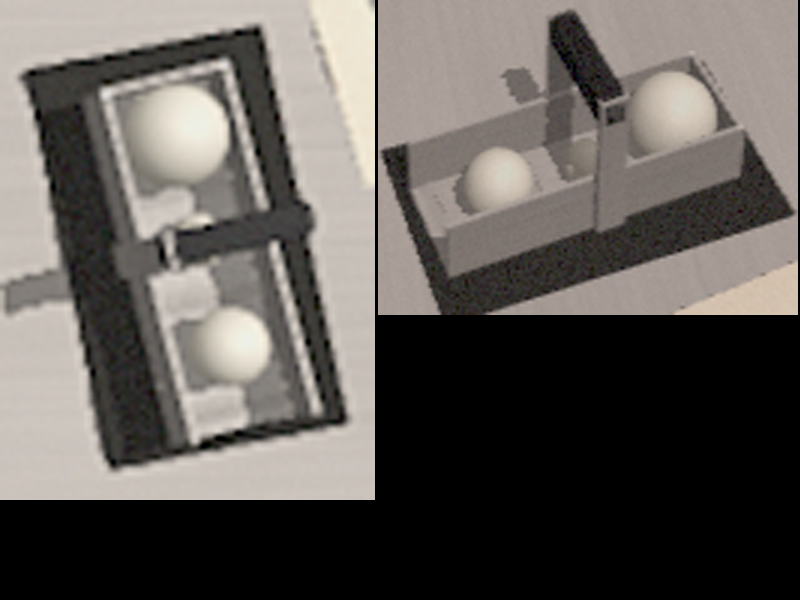

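```bash
cat >> h.py <<'E'
E
python3 - <<'E'
from h import *
import pickle
t=pickle.load(open("top0.pkl","rb"));s=pickle.load(open("side0.pkl","rb"))
T=lambda x,y:(409.5+(x+.5)/5,199.5+(y+.5)/5)
S=lambda x,y:(263.5+(x-378+.5)/3,359.5+(y+.5)/3)
def pr(n,c,p,z): print(n,np.round(onz(c,*p,z),1))
pr("T rim BL",t,T(99,88),42);pr("T rim BR",t,T(236,58),42);pr("T rim FR",t,T(322,412),42);pr("T floor FL",t,T(190,445),6)
pr("T handle L",t,T(166,250),100);pr("T handle R",t,T(313,217),100)
pr("S handle far",s,S(562,12),100);pr("S handle near",s,S(611,102),100)
pr("S bot spout near",s,S(449,275),3);pr("S bot back near",s,S(742,180),3);pr("S rim back near",s,S(745,130),42)
for n,p in(("farL",(26,75)),("farR",(262,27)),("nearR",(346,420)),("nearL",(112,468))): pr("T mat "+n,t,T(*p),3)
pr("S mat far left",s,S(382,148),3);pr("S mat near back",s,S(795,213),3)
# balls: large, small tri
for n,a,b in(("L",(180,135),(671,112)),("M",(233,346),(497,184))): print(n,tri(t,T(*a),s,S(*b)))
# ramp crop: scale 4.4 offset (210,205), y start 265
C=lambda x,y:(209.5+(x+.5)/4.4,204.5+(y-265+.5)/4.4)
for n,p,z in(("knobL",(54,340),160),("knobR",(273,325),160),("wallBackHeadL outer",(72,538),195),("head back wall R end(195?)",(325,528),195),("far end front",(741,336),60),("far end back",(750,503),90),("headFL outer",(64,336),195)): pr(n,t,C(*p),z)
E
```

```text
T rim BL [ 589.8 -264.4   42. ]
T rim BR [ 602.5 -330.    42. ]
T rim FR [ 434.3 -362.4   42. ]
T floor FL [ 419.6 -309.3    6. ]
T handle L [ 509.  -277.5  100. ]
T handle R [ 522.2 -344.1  100. ]
S handle far [ 507.  -277.9  100. ]
S handle near [ 518.7 -344.5  100. ]
S bot spout near [ 431.8 -357.9    3. ]
S bot back near [ 599.8 -326.9    3. ]
S rim back near [ 599.  -325.8   42. ]
T mat farL [ 601.8 -238.1    3. ]
T mat farR [ 622.7 -354.9    3. ]
T mat nearR [ 429.7 -386.3    3. ]
T mat nearL [ 409.4 -271.9    3. ]
S mat far left [ 406.9 -267.5    3. ]
S mat near back [ 621.6 -353.8    3. ]
L (array([ 565.44762131, -302.55675057,   37.86780526]), np.float64(2.889430914497915))
M (array([ 464.67516184, -325.69856689,   28.62933249]), np.float64(3.552611887452661))
knobL [576.5 205.  160. ]
knobR [581.3  99.1 160. ]
wallBackHeadL outer [479.7 190.9 195. ]
head back wall R end(195?) [481.5  73.6 195. ]
far end front [ 582.2 -140.    60. ]
far end back [ 492.4 -137.7   90. ]
headFL outer [574.  193.7 195. ]
```

>>> play_rows --pt "8 8 -2 0 0 0.9" --pt "17 17 -4 0 0 0.9" --pt "19 19.5 -5 0 0 0.9" --pt "19 19.5 -5 0 0 0.9" --pt "19 19.5 -5 0 0 0.9" --pt "19 19.5 -5 0 0 0.9" --pt "19 19.5 -5 0 0 0.9" --pt "19 19.5 -5 0 0 0.9" --pt "19 19.5 -5 0 0 0.9" --pt "19 19.5 -5 0 0 0.9" --pt "19 19.5 -5 0 0 0.9" --pt "19 19.5 -5 0 0 0.9" --pt "19 19.5 -5 0 0 0.9" --pt "15.3 15.5 -5.3 0 0 0.9" --pt "0 0 0 0 0 0" --pt "0 0 0 0 0 0" --pt "0 0 0 0 0 0" --gripper 1

```text
clock: 1.52
position: [513.9, -311.1, 189.7]
ee_rot: [0.77, -0.639, -0.0, 0.0]
contact_force: [-0.8, -1.2, -0.7]
gripper_width: 85.8
grasp_force: 0.0
```

>>> play_rows --pt "0 0 -10 0 0 0" --pt "0 0 -15 0 0 0" --pt "0 0 -15 0 0 0" --pt "0 0 -15 0 0 0" --pt "0 0 -15 0 0 0" --pt "0 0 -12 0 0 0" --pt "0 0 -6 0 0 0" --pt "0 0 -3 0 0 0" --pt "0 0 0 0 0 0" --pt "0 0 0 0 0 0"

```text
clock: 2.35
position: [514.4, -311.5, 99.5]
ee_rot: [0.77, -0.638, 0.0, -0.0]
contact_force: [-0.2, -0.1, 0.3]
gripper_width: 85.5
grasp_force: 0.0
```

```bash
python3 - <<'E'
from h import *
t=get_image("top");s=get_image("side");st=read_state();print(st["position"],st["contact_force"])
im=np.zeros((600,800,3),np.uint8)
g=lambda x:np.clip(255*(x/255.)**0.55,0,255).astype(np.uint8)
im[:600,:376]=cv2.resize(g(t["image"][180:300,410:485]),(376,600),interpolation=cv2.INTER_CUBIC)
im[:480,380:800]=cv2.resize(g(s["image"][305:465,264:404]),(420,480),interpolation=cv2.INTER_CUBIC)
save("crop3.png",im)
E
```

```text
[ 514.72461883 -311.35481409   99.91266734] [ 1.08500848  0.50139736 -1.00431999]
```

View pics/crop3.png

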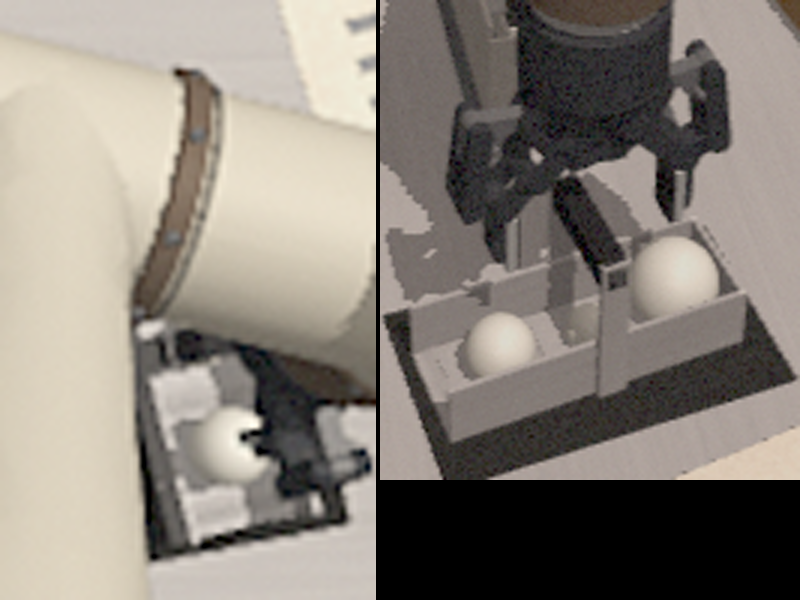

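>>> play_rows --pt "0 0 -1.5 0 0 0" --pt "0 0 0 0 0 0" --pt "0 0 0 0 0 0" --pt "0 0 0 0 0 0" --pt "0 0 0 0 0 0" --pt "0 0 0 0 0 0" --pt "0 0 0 0 0 0" --pt "0 0 0 0 0 0" --pt "0 0 0 0 0 0" --pt "0 0 0 0 0 0" --pt "0 0 0 0 0 0" --pt "0 0 0 0 0 0" --gripper 0

```text
clock: 3.45
position: [514.7, -311.1, 97.8]
ee_rot: [0.77, -0.638, 0.0, -0.0]
contact_force: [0.7, 0.2, 1.5]
gripper_width: 14.7
grasp_force: 60.0
```

>>> play_rows --pt "0 0 2 0 0 0" --pt "0 0 5 0 0 0" --pt "0 0 9 0 0 0" --pt "0 0 13 0 0 0" --pt "0 0 17 0 0 0" --pt "0 0 20 0 0 0" --pt "0 0 20 0 0 0" --pt "0 0 20 0 0 0" --pt "0 0 20 0 0 0" --pt "0 0 20 0 0 0" --pt "0 0 20 0 0 0" --pt "0 0 17 0 0 0" --pt "0 0 13 0 0 0" --pt "0 0 9 0 0 0" --pt "0 0 5 0 0 0" --pt "0 0 2 0 0 0" --pt "0 0 0 0 0 0" --pt "0 0 0 0 0 0"

```text
clock: 4.95
position: [513.8, -310.8, 308.4]
ee_rot: [0.77, -0.638, -0.001, 0.0]
contact_force: [-0.8, 1.1, -4.1]
gripper_width: 15.2
grasp_force: 59.2
```

```bash
python3 - <<'E'
from h import *
import pickle
t=pickle.load(open("top0.pkl","rb"));s=pickle.load(open("side0.pkl","rb"))
im=np.zeros((600,800,3),np.uint8)
g=lambda x:np.clip(255*(x/255.)**0.6,0,255).astype(np.uint8)
a=cv2.resize(g(t["image"][208:278,212:292]),(480,420),interpolation=cv2.INTER_CUBIC); im[:420,:480]=a
b=cv2.resize(g(s["image"][170:270,265:343]),(312,400),interpolation=cv2.INTER_CUBIC); im[:400,485:797]=b
n=get_image("side"); im[425:600,485:785]=cv2.resize(g(n["image"][140:490,0:600]),(300,170))[:175] if 0 else cv2.resize(g(n["image"][200:400,240:500]),(300,175))
save("crop4.png",im); print(read_state()["contact_force"],read_state()["wrist_torque"])
E
```

```text
[ 0.94570579 -0.07285612 -4.83105672] [-0.03765576  0.02796655 -0.03830668]
```

View pics/crop4.png

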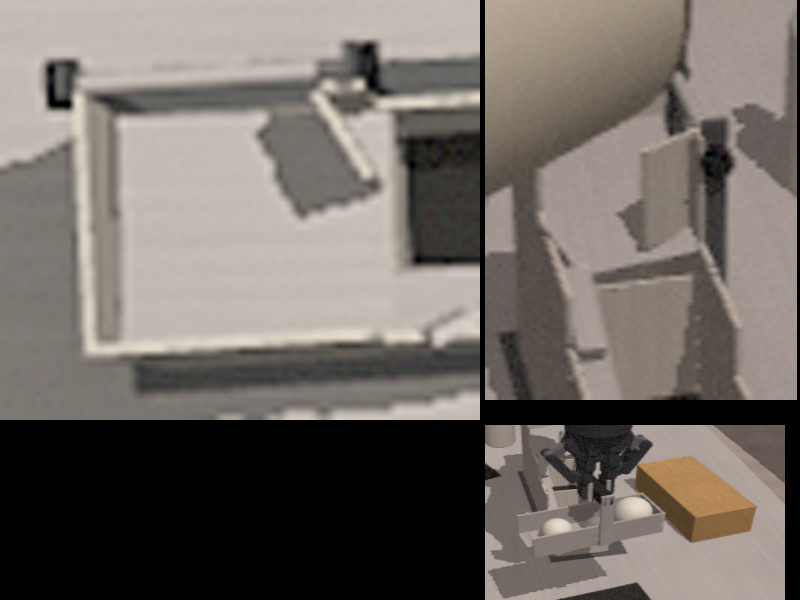

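```bash
python3 - <<'E'
from h import *
import pickle
t=pickle.load(open("top0.pkl","rb"));s=pickle.load(open("side0.pkl","rb"))
S=lambda x,y:(264.5+(x-485+.5)/4,169.5+(y+.5)/4)
T=lambda x,y:(211.5+(x+.5)/6,207.5+(y+.5)/6)
def ony(c,p,y):
    e,d=ray(c,*p); return np.round(e+d*(y-e[1])/d[1],1)
for y in(92,100): print(y,"knob",ony(s,S(715,160),y),"posttop near",ony(s,S(714,121),y),"plate top", ony(s,S(640,150),y))
for z in(175,195,205): print(z,"postL",onz(t,*T(61,83),z)[:2].round(1),"postR",onz(t,*T(362,65),z)[:2].round(1),"bar",onz(t,*T(200,78),z)[:2].round(1))
for n,p in(("BL out",(88,355)),("FL out",(76,80)),("BR",(380,345))): print(n,onz(t,*T(*p),195).round(1))
E
```

```text
92 knob [575.3  92.  173.6] posttop near [574.5  92.  196.9] plate top [535.4  92.  183.6]
100 knob [576.9 100.  169.1] posttop near [576.2 100.  192.5] plate top [536.7 100.  179.1]
175 postL [575.2 202.5] postR [579.   97.3] bar [575.8 153.9]
195 postL [572.7 198.7] postR [576.4  95.6] bar [573.3 151.1]
205 postL [571.5 196.8] postR [575.2  94.7] bar [572.1 149.7]
BL out [479.5 190.4 195. ]
FL out [573.6 193.5 195. ]
BR [480.5  91.1 195. ]
```

>>> play_rows --pt "0.9 3 0 0 0 0" --pt "2 7 0 0 0 0" --pt "3.1 11 0 0 0 0" --pt "4.3 15 0 0 0 -0.1" --pt "5.4 19 0 0 0 -0.1" --pt "6.6 23 0 0 0 -0.1" --pt "8 28 0 0 0 -0.1" --pt "8 28 0 0 0 -0.1" --pt "8 28 0 0 0 -0.1" --pt "8 28 0 0 0 -0.1" --pt "8 28 0 0 0 -0.1" --pt "8 28 0 0 0 -0.1" --pt "8 28 0 0 0 -0.1" --pt "8 28 0 0 0 -0.1" --pt "8 28 0 0 0 -0.1" --pt "8 28 0 0 0 -0.1" --pt "8 28 0 0 0 -0.1" --pt "6.6 23 0 0 0 0" --pt "5.4 19 0 0 0 0" --pt "4.3 15 0 0 0 0"

```text
clock: 6.67
position: [640.9, 134.7, 309.1]
ee_rot: [0.722, -0.692, -0.0, 0.0]
contact_force: [0.1, 0.1, -4.9]
gripper_width: 14.7
grasp_force: 59.2
```

>>> play_rows --pt "3.1 11 0 0 0 0" --pt "2 7 0 0 0 0" --pt "0.9 3 0 0 0 0" --pt "0 0 0 0 0 0" --pt "0 0 0 0 0 0" --pt "0 0 0 0 0 0" --pt "0 0 0 0 0 0"

```text
clock: 7.25
position: [646.8, 152.0, 309.8]
ee_rot: [0.721, -0.693, 0.0, -0.0]
contact_force: [0.2, -0.4, -4.9]
gripper_width: 14.7
grasp_force: 59.2
```

```bash
python3 - <<'E'
from h import *
t=get_image("top");s=get_image("side");st=read_state();print(st["position"],st["contact_force"],st["wrist_torque"],st["joints"])
im=np.zeros((600,800,3),np.uint8)
g=lambda x:np.clip(255*(x/255.)**0.6,0,255).astype(np.uint8)
im[:480,:440]=cv2.resize(g(t["image"][150:270,200:310]),(440,480),interpolation=cv2.INTER_CUBIC)
im[:480,445:795]=cv2.resize(g(s["image"][130:250,280:400]),(350,350) if 0 else (350,480),interpolation=cv2.INTER_CUBIC) if 0 else np.pad(cv2.resize(g(s["image"][130:290,260:400]),(350,400)),((0,80),(0,0),(0,0)))
save("crop5.png",im)
E
```

```text
[646.80905854 152.27752034 309.76915826] [ 0.88661023  0.33619799 -5.26424528] [ 0.02224037  0.0124968  -0.01514743] [ 4.74098487e-01  4.25970680e-01  2.04739138e-01  3.74323617e-05
 -1.34938639e+00 -4.35105880e-01]
```

View pics/crop5.png

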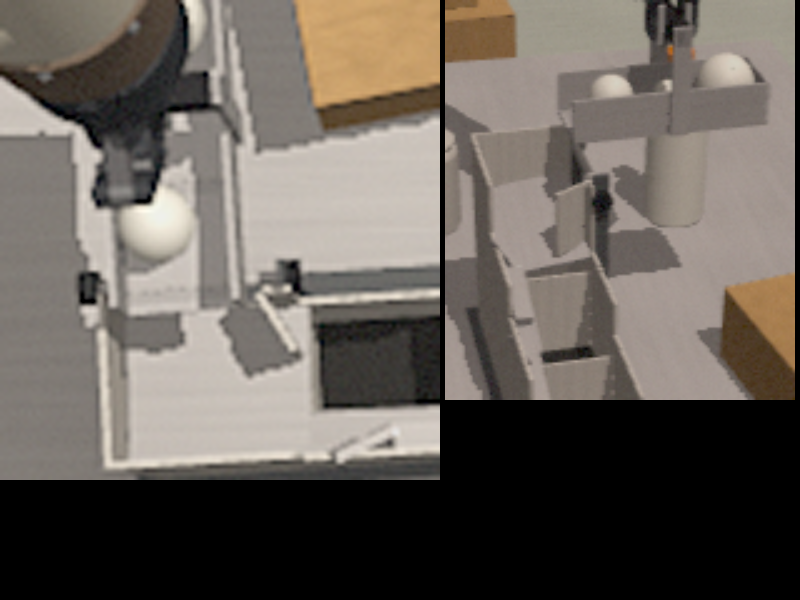

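```bash
python3 - <<'E'
from h import *
t=get_image("top")
P=lambda x,y:(199.5+(x+.5)/4,149.5+(y+.5)/4)
for n,p,z in(("floor R front",P(232,308),217),("floor L front",P(115,312),217),("rimR front",P(245,310),254),("postL",P(88,290),195),("postR",P(290,278),195)): print(n,onz(t,*p,z).round(1))
a=np.deg2rad(2.1); h=np.array([646.8,152.3])
for x,y,z in((-91,28,217),(-91,-28,217),(-91,-31,254),(-91,31,254)):
    q=h+[x*np.cos(a)-y*np.sin(a),x*np.sin(a)+y*np.cos(a)]; u=proj(t,[*q,z]); print(x,y,z,(u-[199.5,149.5])*4-.5)
E
```

```text
floor R front [557.7 122.6 217. ]
floor L front [557.1 181.4 217. ]
rimR front [552.5 112.1 254. ]
postL [571.3 199.  195. ]
postR [575.   95.2 195. ]
-91 28 217 [123.84217678 316.37390534]
-91 -28 217 [235.31832142 309.61632102]
-91 -31 254 [232.68005144 301.05666064]
-91 31 254 [104.47371703 308.82505426]
```

>>> play_rows --pt "0 -0.5 -2 0 0 0" --pt "0 -1 -4 0 0 0" --pt "0 -1 -5 0 0 0" --pt "0 0 -5 0 0 0" --pt "0 0 -4 0 0 0" --pt "0 0 -3 0 0 0" --pt "0 0 -2 0 0 0" --pt "0 0 -1 0 0 0" --pt "0 0 0 0 0 0" --pt "0 0 0 0 0 0"

```text
clock: 8.23
position: [647.0, 150.6, 283.7]
ee_rot: [0.721, -0.693, 0.0, -0.0]
contact_force: [0.8, -0.3, -4.8]
gripper_width: 14.7
grasp_force: 59.2
```

>>> play_rows --pt "0 0 -1 0 0 0" --pt "0 0 -1 0 0 0" --pt "0 0 0 0 0 0" --pt "0 0 0 0 0 0"

```text
clock: 8.57
position: [646.8, 150.4, 281.5]
ee_rot: [0.721, -0.693, -0.0, 0.0]
contact_force: [0.3, -0.3, -5.5]
gripper_width: 14.8
grasp_force: 59.1
```

>>> play_rows --pt "0 0 -1 0 0 0" --pt "0 0 -1 0 0 0" --pt "0 0 0 0 0 0" --pt "0 0 0 0 0 0"

```text
clock: 8.9
position: [646.8, 150.5, 279.4]
ee_rot: [0.721, -0.693, -0.0, 0.0]
contact_force: [0.0, 0.9, -4.0]
gripper_width: 15.0
grasp_force: 59.2
```

>>> play_rows --pt "0 0 -1 0 0 0" --pt "0 0 -1 0 0 0" --pt "0 0 0 0 0 0" --pt "0 0 0 0 0 0"

```text
clock: 9.23
position: [646.8, 150.5, 277.4]
ee_rot: [0.721, -0.693, -0.0, 0.0]
contact_force: [-0.0, 0.2, -5.1]
gripper_width: 14.6
grasp_force: 59.2
```

>>> play_rows --pt "0 0 -1 0 0 0" --pt "0 0 -1 0 0 0" --pt "0 0 0 0 0 0" --pt "0 0 0 0 0 0"

```text
clock: 9.57
position: [646.8, 150.5, 275.4]
ee_rot: [0.721, -0.693, -0.0, 0.0]
contact_force: [0.8, 0.6, -3.8]
gripper_width: 15.0
grasp_force: 59.1
```

>>> play_rows --pt "0 0 -1 0 0 0" --pt "0 0 0 0 0 0" --pt "0 0 0 0 0 0"

```text
clock: 9.82
position: [646.9, 150.5, 274.4]
ee_rot: [0.721, -0.693, -0.0, 0.0]
contact_force: [-0.3, -0.4, -4.5]
gripper_width: 15.1
grasp_force: 59.2
```

>>> play_rows --pt "0 0 -1 0 0 0" --pt "0 0 0 0 0 0" --pt "0 0 0 0 0 0"

```text
clock: 10.07
position: [646.9, 150.5, 273.4]
ee_rot: [0.721, -0.693, -0.0, 0.0]
contact_force: [-0.0, 0.3, -5.0]
gripper_width: 15.0
grasp_force: 59.2
```

Underside at about 178.6; nothing felt yet.

>>> play_rows --pt "0 0 -1 0 0 0" --pt "0 0 0 0 0 0" --pt "0 0 0 0 0 0"

```text
clock: 10.32
position: [646.9, 150.5, 272.4]
ee_rot: [0.721, -0.693, -0.0, 0.0]
contact_force: [-0.1, -0.7, -4.7]
gripper_width: 15.0
grasp_force: 59.1
```

>>> play_rows --pt "0 0 -1 0 0 0" --pt "0 0 0 0 0 0" --pt "0 0 0 0 0 0"

```text
clock: 10.57
position: [646.9, 150.5, 271.4]
ee_rot: [0.721, -0.693, -0.0, -0.0]
contact_force: [0.4, 0.1, -4.3]
gripper_width: 15.2
grasp_force: 59.2
```

```bash
python3 - <<'E'
from h import *
st=read_state();print(st["position"],st["contact_force"],st["wrist_torque"])
E
```

```text
[646.86646499 150.50502068 271.43975441] [ 0.36034546  0.09553465 -4.27813027] [ 0.12541568  0.01653882 -0.00073871]
```

>>> play_rows --pt "0 0 -1 0 0 0" --pt "0 0 0 0 0 0" --pt "0 0 0 0 0 0"

```text
clock: 10.82
position: [646.9, 150.5, 270.4]
ee_rot: [0.721, -0.693, -0.0, 0.0]
contact_force: [0.0, 0.4, -4.1]
gripper_width: 14.6
grasp_force: 59.2
```

>>> play_rows --pt "0 0 -1 0 0 0" --pt "0 0 0 0 0 0" --pt "0 0 0 0 0 0"

```text
clock: 11.07
position: [646.8, 150.5, 269.4]
ee_rot: [0.721, -0.693, -0.0, 0.0]
contact_force: [-0.2, -0.6, -4.0]
gripper_width: 15.1
grasp_force: 59.2
```

```bash
python3 - <<'E'
from h import *
st=read_state();print(st["position"],st["contact_force"],st["wrist_torque"])
E
```

```text
[646.84794308 150.49870035 269.40128905] [-0.208333   -0.64322798 -3.99678133] [ 0.17525449  0.00622373 -0.05343057]
```

```bash
python3 - <<'E'
from h import *
F=[]
for i in range(4):
    s=get_image("side"); st=read_state(); F.append(np.r_[st["contact_force"],st["wrist_torque"]])
print(np.round(F,3))
t=get_image("top")
im=np.zeros((600,800,3),np.uint8)
g=lambda x:np.clip(255*(x/255.)**0.5,0,255).astype(np.uint8)
im[:480,:400]=cv2.resize(g(t["image"][150:246,210:290]),(400,480),interpolation=cv2.INTER_CUBIC)
im[:480,405:795]=cv2.resize(g(s["image"][140:236,290:368]),(390,480),interpolation=cv2.INTER_CUBIC)
save("crop6.png",im)
E
```

```text
[[ 0.103  0.773 -3.713  0.184 -0.015 -0.011]
 [ 0.989  0.393 -4.499  0.129  0.018 -0.037]
 [-0.075  0.694 -4.616  0.173  0.044 -0.084]
 [ 0.311  0.81  -4.504  0.119 -0.027  0.005]]
```

View pics/crop6.png

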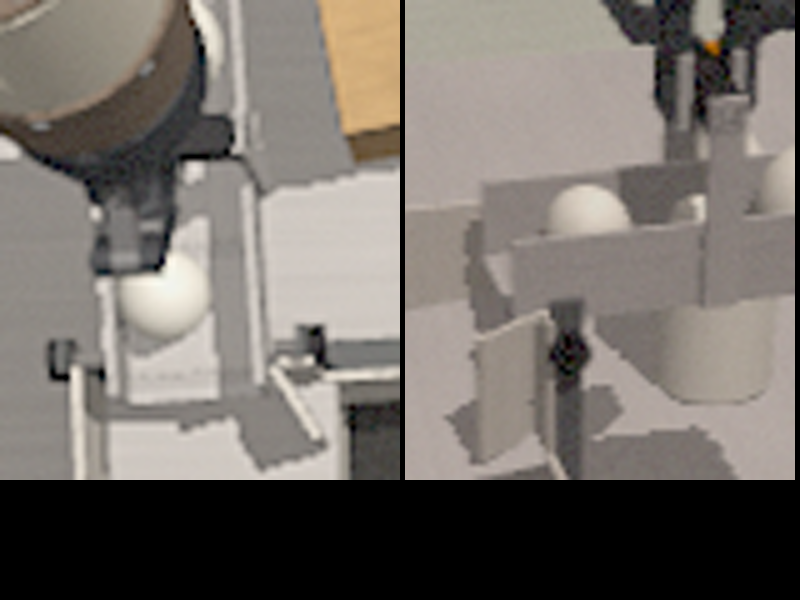

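>>> play_rows --pt "0 0.7 0 0 0 0" --pt "0 0.8 0 0 0 0" --pt "0 0 0 0 0 0" --pt "0 0 0 0 0 0"

```text
clock: 11.65
position: [646.9, 152.0, 269.5]
ee_rot: [0.721, -0.693, 0.0, 0.0]
contact_force: [-0.4, 0.4, -4.4]
gripper_width: 15.0
grasp_force: 59.2
```

```bash
cat > f.py <<'E'
from h import *
F=[]
for i in range(4):
    s=get_image("side"); st=read_state(); F.append(np.r_[st["contact_force"],st["wrist_torque"]])
print(st["clock"],st["position"].round(2),np.round(np.mean(F,0),3),np.round(np.std(F,0),3))
E
python3 f.py
```

```text
11.85 [646.89 151.94 269.53] [-0.436 -0.023 -4.802  0.029  0.012 -0.007] [0.181 0.454 0.491 0.017 0.018 0.023]
```

>>> play_rows --pt "0 0.7 -0.5 0 0 0" --pt "0 0.8 -0.5 0 0 0" --pt "0 0 0 0 0 0" --pt "0 0 0 0 0 0"

```text
clock: 12.18
position: [646.8, 153.5, 268.4]
ee_rot: [0.721, -0.693, -0.0, 0.0]
contact_force: [0.6, -0.7, -4.3]
gripper_width: 15.2
grasp_force: 59.2
```

```bash
python3 f.py
```

```text
12.3833 [646.89 153.47 268.54] [ 0.071  0.185 -4.962  0.005  0.017  0.008] [0.445 0.391 0.4   0.027 0.02  0.032]
```

>>> play_rows --pt "0 0 -1 0 0 0" --pt "0 0 0 0 0 0" --pt "0 0 0 0 0 0"

```text
clock: 12.63
position: [647.1, 153.5, 268.1]
ee_rot: [0.721, -0.693, 0.0, -0.0]
contact_force: [0.7, -0.5, -2.0]
gripper_width: 14.9
grasp_force: 59.5
```

```bash
python3 f.py
```

```text
12.8333 [647.18 153.5  268.12] [ 0.297 -0.048 -1.46  -0.006  0.047  0.035] [0.277 0.541 0.848 0.03  0.04  0.032]
```

>>> play_rows --pt "-0.87 -0.03 0.71 0.003 -0.0833 0" --pt "-0.87 -0.03 0.61 0.003 -0.0833 0" --pt "-1.75 -0.06 1.2 0.006 -0.1667 0" --pt "-1.78 -0.06 1.15 0.006 -0.1667 0" --pt "-1.79 -0.06 1.14 0.006 -0.1667 0" --pt "-1.83 -0.06 1.09 0.006 -0.1667 0" --pt "-1.83 -0.06 1.08 0.006 -0.1667 0" --pt "-0.93 -0.03 0.52 0.003 -0.0833 0" --pt "-0.93 -0.03 0.52 0.003 -0.0833 0" --pt "-0.93 -0.03 0.5 0.003 -0.0833 0" --pt "-0.93 -0.03 0.5 0.003 -0.0833 0" --pt "0 0 0 0 0 0" --pt "0 0 0 0 0 0"

```text
clock: 13.92
position: [632.4, 153.0, 276.8]
ee_rot: [0.719, -0.691, 0.049, -0.05]
contact_force: [0.8, -0.2, 1.1]
gripper_width: 14.9
grasp_force: 60.1
```

```bash
cat >> f.py <<'E'
q=R.from_quat(st["ee_rot"]).as_matrix()[:,2]; print("tilt",np.rad2deg(np.arccos(-q[2])).round(2))
g=s["image"]; sub=g[120:240,290:400]; m=(sub.min(2)>165).astype(np.uint8); k,l,sts,ce=cv2.connectedComponentsWithStats(m)
print([(sts[i,4],(ce[i]+[290,120]).round(0).tolist()) for i in range(1,k) if sts[i,4]>15])
E
python3 f.py
```

```text
14.1167 [632.54 153.01 276.75] [0.624 0.277 2.069 0.053 0.417 0.003] [0.164 0.305 0.793 0.02  0.033 0.023]
tilt 8.01
[]
```

>>> play_rows --pt "-1 -0.04 0.4 0 0 0" --pt "-1.5 -0.06 0 0 0 0" --pt "-1.5 -0.06 -0.1 0 0 0" --pt "0 0 0 0 0 0" --pt "0 0 0 0 0 0"

```text
clock: 14.53
position: [628.1, 152.8, 276.4]
ee_rot: [0.719, -0.691, 0.048, -0.05]
contact_force: [0.5, -0.1, -0.8]
gripper_width: 14.8
grasp_force: 59.8
```

```bash
python3 f.py
```

```text
14.7333 [628.12 152.79 276.37] [ 0.207  0.073 -0.694  0.073  0.299 -0.008] [0.35  0.299 0.293 0.041 0.013 0.021]
tilt 7.94
[]
```

>>> play_rows --pt "-0.95 -0.03 0.55 0.003 -0.0833 0" --pt "-0.95 -0.03 0.55 0.003 -0.0833 0" --pt "-0.95 -0.03 0.53 0.003 -0.0833 0" --pt "-0.95 -0.03 0.52 0.003 -0.0833 0" --pt "-0.96 -0.03 0.5 0.003 -0.0833 0" --pt "-0.96 -0.03 0.48 0.003 -0.0833 0" --pt "0 0 0 0 0 0" --pt "0 0 0 0 0 0" --pt "0 0 0 0 0 0" --pt "0 0 0 0 0 0"

```text
clock: 15.57
position: [622.8, 152.7, 279.9]
ee_rot: [0.718, -0.69, 0.067, -0.069]
contact_force: [-0.2, -0.8, -3.0]
gripper_width: 14.9
grasp_force: 59.4
```

```bash
sed -i 's/>165/>130/' f.py; python3 f.py
```

```text
15.7667 [622.8  152.64 279.87] [ 2.450e-01  4.380e-01 -3.447e+00 -1.300e-02  6.070e-01  1.000e-03] [0.699 0.418 0.364 0.013 0.016 0.016]
tilt 11.0
[]
```

```bash
python3 - <<'E'
from h import *
s=get_image("side");t=get_image("top")
im=np.zeros((600,800,3),np.uint8)
g=lambda x:np.clip(255*(x/255.)**0.5,0,255).astype(np.uint8)
im[:540,:375]=cv2.resize(g(t["image"][162:270,215:290]),(375,540),interpolation=cv2.INTER_CUBIC)
im[:540,380:800]=cv2.resize(g(s["image"][135:243,284:368]),(420,540),interpolation=cv2.INTER_CUBIC)
save("crop7.png",im)
E
```

```text
(no output)
```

View pics/crop7.png

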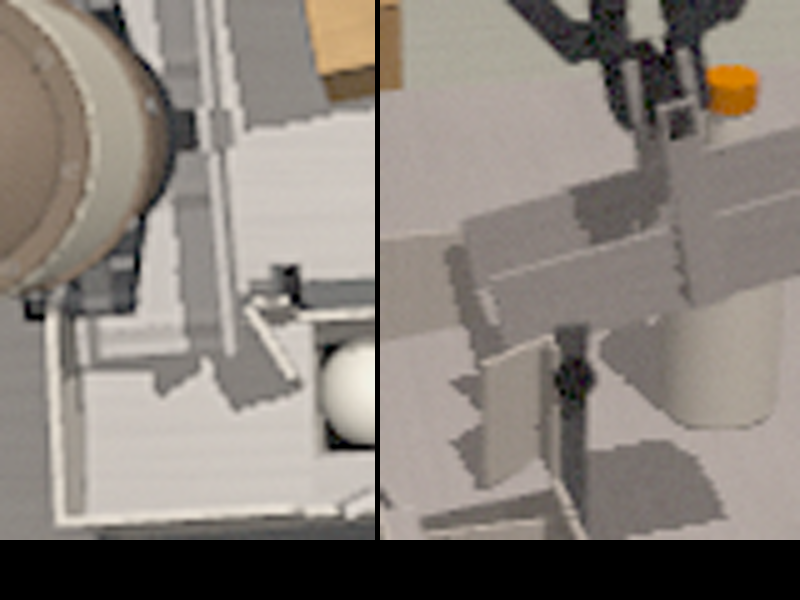

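```bash
python3 - <<'E'
from h import *
t=get_image("top");s=get_image("side")
im=np.zeros((600,800,3),np.uint8)
g=lambda x:np.clip(255*(x/255.)**0.55,0,255).astype(np.uint8)
im[:300,:800]=cv2.resize(g(t["image"][208:276,210:391]),(800,300),interpolation=cv2.INTER_CUBIC)
im[305:600,:350]=cv2.resize(g(s["image"][195:355,255:355]),(350,295)) if 0 else cv2.resize(g(s["image"][200:365,255:451]),(350,295))
im[305:600,355:705]=cv2.resize(g(s["image"][95:260,255:451]),(350,295))
save("crop8.png",im)
E
```

```text
(no output)
```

View pics/crop8.png

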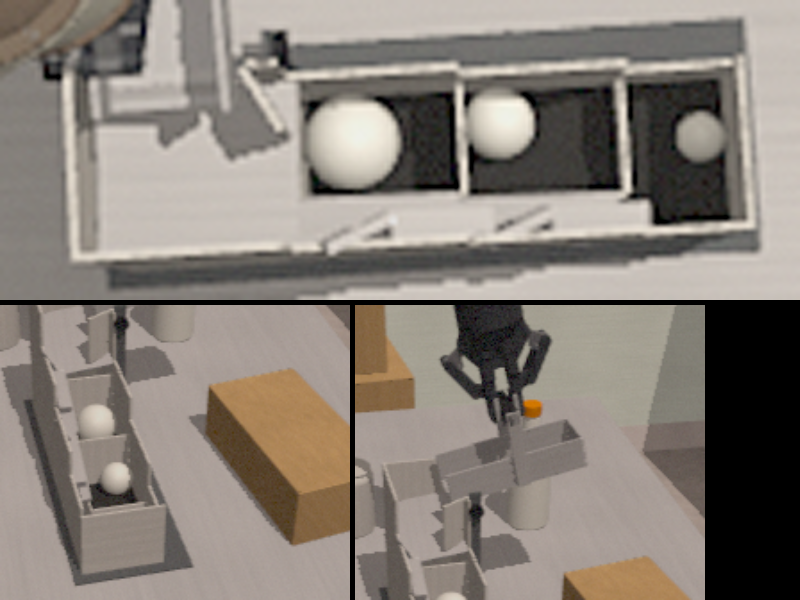

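>>> play_rows --pt "0 0 3 0 0 0" --pt "1 0 6 0 0 0" --pt "2 0 6 -0.007 0.18 0" --pt "3 0 6 -0.007 0.18 0" --pt "4 0 6 -0.007 0.18 0" --pt "4 0 6 -0.007 0.18 0" --pt "4 0 4 -0.007 0.18 0" --pt "4 0 2 -0.007 0.18 0" --pt "3 0 1 -0.007 0.18 0" --pt "0 0 0 -0.007 0.18 0" --pt "0 0 0 -0.007 0.19 0" --pt "0 0 0 -0.007 0.2 0" --pt "0 0 0 0 0 0" --pt "0 0 0 0 0 0"

```text
clock: 17.13
position: [648.2, 152.7, 320.3]
ee_rot: [0.721, -0.693, 0.001, -0.001]
contact_force: [-0.2, -0.7, -4.2]
gripper_width: 14.9
grasp_force: 59.4
```

```bash
python3 f.py; python3 - <<'E'
from h import *
print(read_state()["ee_rot"])
s=get_image("side");save("side9.png",s["image"])
p=read_state()["position"]; a=np.deg2rad(2.1)
# predicted near-side bottom/rim corners for level scoop, and edge search on the image
for x in(-91,-45,20,81):
    u=[]
    for z in(-94.8,-94.8+39):
        q=[p[0]+x*np.cos(a)+31*np.sin(a),p[1]+x*np.sin(a)-31*np.cos(a),p[2]+z]; u.append(proj(s,q))
    print(x,np.round(u,1).tolist())
    c=int(round(u[0][0])); col=s["image"][int(u[1][1])-14:int(u[0][1])+16,c].mean(1).astype(int); print(int(u[1][1])-14,col.tolist())
E
```

```text
17.3333 [647.58 152.64 320.3 ] [ 0.058  0.286 -2.987 -0.024  0.024 -0.027] [0.573 0.262 0.319 0.026 0.037 0.016]
tilt 0.06
[]
[ 7.21124869e-01 -6.92804919e-01  4.56467648e-04 -2.41754611e-04]
-91 [[311.7, 182.6], [311.7, 165.5]]
151 [109, 110, 110, 67, 62, 68, 66, 67, 62, 65, 64, 62, 66, 66, 93, 63, 60, 59, 57, 56, 60, 59, 59, 58, 57, 59, 61, 55, 58, 61, 57, 58, 22, 10, 14, 14, 25, 47, 41, 34, 32, 26, 20, 15, 9, 15, 9]
-45 [[333.0, 180.5], [333.4, 163.5]]
149 [108, 105, 75, 52, 52, 54, 55, 52, 54, 33, 35, 52, 58, 63, 90, 66, 62, 66, 65, 66, 60, 64, 66, 65, 65, 68, 66, 67, 66, 67, 65, 66, 107, 109, 109, 109, 108, 110, 109, 108, 110, 110, 111, 113, 112, 107, 110]
20 [[362.6, 177.6], [363.5, 160.7]]
146 [104, 106, 104, 81, 62, 64, 62, 65, 63, 57, 57, 65, 62, 60, 82, 60, 60, 65, 61, 63, 61, 60, 62, 61, 61, 66, 58, 66, 64, 61, 62, 70, 135, 126, 106, 97, 99, 99, 96, 96, 99, 98, 98, 97, 97, 96, 92]
81 [[389.9, 174.9], [391.2, 158.2]]
144 [107, 111, 104, 108, 111, 109, 108, 108, 108, 108, 108, 108, 107, 106, 111, 83, 98, 89, 102, 101, 95, 89, 93, 98, 104, 98, 104, 103, 103, 100, 99, 107, 107, 106, 106, 107, 108, 108, 110, 108, 109, 108, 108, 103, 104, 106]
```

>>> play_rows --pt "-0.9 -3 0 0 0 0" --pt "-2 -7 0 0 0 0" --pt "-3.1 -11 0 0 0 0" --pt "-4.3 -15 0 0 0 0.1" --pt "-5.4 -19 0 0 0 0.1" --pt "-6.6 -23 0 0 0 0.1" --pt "-8 -28 0 0 0 0.1" --pt "-8 -28 0 0 0 0.1" --pt "-8 -28 0 0 0 0.1" --pt "-8 -28 0 0 0 0.1" --pt "-8 -28 0 0 0 0.1" --pt "-8 -28 0 0 0 0.1" --pt "-8 -28 0 0 0 0.1" --pt "-8 -28 0 0 0 0.1" --pt "-8 -28 0 0 0 0.1" --pt "-8 -28 0 0 0 0.1" --pt "-8 -28 0 0 0 0.1" --pt "-6.6 -23 0 0 0 0" --pt "-5.4 -19 0 0 0 0" --pt "-4.3 -15 0 0 0 0"

```text
clock: 19.05
position: [519.3, -292.7, 320.3]
ee_rot: [0.769, -0.639, 0.0, 0.0]
contact_force: [0.2, -0.0, -3.3]
gripper_width: 15.4
grasp_force: 59.4
```

>>> play_rows --pt "-3.1 -11 0 0 0 0" --pt "-2 -7 0 0 0 0" --pt "-0.9 -3 0 0 0 0" --pt "0 0 0 0 0 0" --pt "0 0 0 0 0 0" --pt "0 0 0 0 0 0"

```text
clock: 19.55
position: [515.4, -310.6, 320.0]
ee_rot: [0.77, -0.638, 0.0, -0.0]
contact_force: [-0.4, -0.4, -3.3]
gripper_width: 15.1
grasp_force: 59.4
```

>>> play_rows --pt "0 -0.9 -3 0 0 0" --pt "0 0 -8 0 0 0" --pt "0 0 -14 0 0 0" --pt "0 0 -20 0 0 0" --pt "0 0 -25 0 0 0" --pt "0 0 -25 0 0 0" --pt "0 0 -25 0 0 0" --pt "0 0 -25 0 0 0" --pt "0 0 -20 0 0 0" --pt "0 0 -16 0 0 0" --pt "0 0 -12 0 0 0" --pt "0 0 -10 0 0 0" --pt "0 0 -6 0 0 0" --pt "0 0 -4 0 0 0" --pt "0 0 -2 0 0 0" --pt "0 0 0 0 0 0" --pt "0 0 0 0 0 0"

```text
clock: 20.97
position: [515.6, -312.4, 105.6]
ee_rot: [0.77, -0.638, 0.001, -0.0]
contact_force: [0.2, 0.2, -3.7]
gripper_width: 15.2
grasp_force: 59.3
```

>>> play_rows --pt "0 0 -2 0 0 0" --pt "0 0 -2 0 0 0" --pt "0 0 -1.5 0 0 0" --pt "0 0 -0.5 0 0 0" --pt "0 0 0 0 0 0" --pt "0 0 0 0 0 0"

```text
clock: 21.47
position: [515.2, -312.2, 99.0]
ee_rot: [0.77, -0.638, 0.0, 0.0]
contact_force: [-0.1, -0.6, -2.8]
gripper_width: 15.1
grasp_force: 59.4
```

```bash
python3 f.py
```

```text
21.6667 [ 515.19 -312.27   99.04] [-0.186  0.041 -3.118  0.013 -0.004  0.017] [0.469 0.508 0.468 0.014 0.003 0.038]
tilt 0.04
[]
```

>>> play_rows --pt "0 0 -0.5 0 0 0" --pt "0 0 -0.5 0 0 0" --pt "0 0 0 0 0 0" --pt "0 0 0 0 0 0"

```text
clock: 22.0
position: [515.1, -312.2, 97.9]
ee_rot: [0.77, -0.638, 0.0, 0.0]
contact_force: [0.0, 0.1, -3.1]
gripper_width: 14.7
grasp_force: 59.4
```

>>> play_rows --pt "0 0 -0.5 0 0 0" --pt "0 0 0 0 0 0" --pt "0 0 0 0 0 0"

```text
clock: 22.25
position: [515.2, -312.3, 97.8]
ee_rot: [0.77, -0.638, 0.0, 0.0]
contact_force: [-1.1, -0.7, -0.9]
gripper_width: 15.2
grasp_force: 59.7
```

```bash
python3 f.py
```

```text
22.45 [ 515.14 -312.29   97.76] [-0.894  0.861 -0.104  0.179  0.244 -0.   ] [0.114 0.159 0.696 0.01  0.042 0.031]
tilt 0.04
[]
```

>>> play_rows --pt "0 0 0 0 0 0" --pt "0 0 0 0 0 0" --pt "0 0 0 0 0 0" --pt "0 0 0 0 0 0" --pt "0 0 0 0 0 0" --pt "0 0 0 0 0 0" --pt "0 0 0 0 0 0" --pt "0 0 0 0 0 0" --gripper 1

```text
clock: 23.12
position: [515.2, -312.3, 97.5]
ee_rot: [0.77, -0.638, 0.0, 0.0]
contact_force: [-0.9, 0.3, 0.7]
gripper_width: 85.6
grasp_force: 0.0
```

>>> play_rows --pt "0 0 3 0 0 0" --pt "0 0 8 0 0 0" --pt "0 0 15 0 0 0" --pt "0 0 20 0 0 0" --pt "0 0 20 0 0 0" --pt "0 0 20 0 0 0" --pt "0 0 20 0 0 0" --pt "0 0 20 0 0 0" --pt "0 0 20 0 0 0" --pt "0 0 20 0 0 0" --pt "0 0 10 0 0 0" --pt "0 0 0 0 0 0" --pt "0 0 0 0 0 0"

```text
clock: 24.2
position: [515.0, -312.1, 273.6]
ee_rot: [0.77, -0.638, 0.0, -0.0]
contact_force: [0.4, 0.6, -0.9]
gripper_width: 85.2
grasp_force: 0.0
```

```bash
python3 - <<'E'
from h import *
s=get_image("side"); a=np.deg2rad(10.6)
st=read_state(); print(st["clock"],st["position"],st["contact_force"],st["gripper_width"])
s0=__import__("pickle").load(open("side0.pkl","rb"))
# compare the scoop's wall/mat edges now with the start picture
A=s["image"][385:465,270:400].mean(2);B=s0["image"][385:465,270:400].mean(2)
print("phase shift px",cv2.phaseCorrelate(B.astype(np.float64),A.astype(np.float64)))
g=s["image"]
def blk(c): 
    m=(c["image"][360:470,262:402].max(2)<45).astype(np.uint8); k,l,x,ce=cv2.connectedComponentsWithStats(m); return [(x[i].tolist()) for i in range(1,k) if x[i,4]>60]
print(blk(s0),blk(s))
t=get_image("top");sub=t["image"][200:290,210:391]
m=(sub.min(2)>150).astype(np.uint8)
for cx,cy in((290,240),(323,236),(368,239)): print(t["image"][cy,cx])
E
```

```text
24.25 [ 514.5588306  -311.88557263  272.40138572] [ 0.46208331  0.16848544 -0.64373451] 85.46350149537217
phase shift px ((0.6243541610412535, 0.33642363695962274), 0.7297316682822677)
[[59, 4, 25, 38, 496], [57, 31, 10, 18, 120], [3, 45, 137, 63, 2348]] [[59, 5, 25, 37, 472], [106, 21, 15, 24, 162], [57, 32, 11, 17, 102], [3, 46, 137, 62, 2228]]
[227 228 207]
[227 221 199]
[126 118 104]
```

```bash
python3 -c "
from bench import job_done; print(job_done())"
```

```text
the job is handed in; nothing more can be done
None
```

The job is handed in at about 24 s of the 72 s: all three balls are in their own pockets, and the empty scoop stands upright on the middle of the mat with the gripper clear. The scoop's side brushed the inlet lightly once while I felt for the bar; I shifted it about 3 mm clear before resting it.

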